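# Swing the dispensing arm over the beaker and press the pump

### The arm

A 6-joint arm with a two-finger parallel gripper is mounted at the origin on a cart in front of the work surface, level with it; the furniture and walls round the work are solid. World frame = base frame: x ahead of the robot, y to its left, z up, the work surface at z = 0. Lengths are in m, angles in degrees, forces in N, time in s.
With the tool pointing down it reaches from about 0.4 to 0.825 m from the base axis. Payload 7 kg.
Tool frame: the origin (TCP) lies midway between the tips of the shut fingers; the grasp point (between the pads) lies 19 mm behind it; z points along the fingers, y is the line along which they close (so a half turn about z gives the same grasp; the last joint's range is limited). The gripper opens to 88 mm and grips with 3 to 60 N. Pads are 19 mm wide; open, the fingers measure 130 mm over their backs; the gripper's body (78 mm by 193 mm) begins 47 mm behind the grasp point.
Start: joints at [-47.091, 20.546, 0.682, 0, -70.136, -16.507], TCP at [0.3, -0.605, 0.227] pointing down, gripper open.
Joint ranges: [-176.03, 176.03], [-82.01, 121.73], [-58.28, 71.71], [-173.87, 95.51], [-174.79, -0.11], [-173.66, 173.66]. Speed limits (degrees/s): [136.94, 136.94, 172.46, 180, 180, 180].

### API

Orientations are given as [roll, pitch, yaw] about the fixed x, y, z axes, in that order (R = Rz(yaw) Ry(pitch) Rx(roll)).
In Python, from plant import r gives the robot as it stands. The module is installed in compiled form; this text tells all that it offers.
- The arm moves only by the tool play_rows, never from a script. Its argument "rows" is a list of rows, each an object with "slide": the shift along the tool's x, y, z as a fraction of full scale, a list of three; "delta_rot": the turn, a rotation vector about the tool's x, y, z as a fraction of full scale, a list of three; "fingers": the opening, from -1 (shut) to 1 (fully open). In form: [{"slide": [x, y, z], "delta_rot": [rx, ry, rz], "fingers": fingers}, ...]. A call has 1 to 8 rows; each row shifts and turns the commanded pose from where the row before left it, along the tool's axes as they then stand; what a row does not reach is not made up. Full scale, the value 1, is 0.15 m for a shift and 0.08 rad for a turn. A row lasts 1/8 s, in which the tool goes at most 62.5 mm and 10.7 degrees, less where a joint would pass 70% of its speed; a pose out of reach is approached as far as the arm can. A call with a number of a shift or a turn outside -1 to 1 is refused whole. A call with a gripper value outside its range is refused whole. The fingers move at their own pace and stop on an object; "squeeze" is the grip in N (left out, the last holds). Time passes only in rows, so rows that do not move let the fingers close. It gives the time, the measured TCP pose, the force, the opening and the grip force at its end, in the units of the state.
- r.get_state(): the state, without advancing time (a new reading comes with each control period).
- r.capture(name): name is "side" or "top" or "wrist"; returns a dict with "image" (400x640x3 uint8, blue, green, red), "fx", "fy", "cx", "cy" (pixels), "R" (3x3) and "t" (3): a world point X has camera coordinates R X + t; the wrist camera has in their place "T_tool_cam" (4x4, takes a point from camera to tool coordinates, whose origin is the TCP and whose axes are the flange's). Camera axes: x right, y down, z forward; pixel columns grow to the right and rows downward; lengths in m; the calibration is good to about 2 mm. A picture is of the moment at which its call begins: read the wrist's pose just before it. There is no depth.
- r.close_job(): hands the job in; it is judged then, once.
The state is a dict: "time_s": time; "joints": joint angles; "qd": joint speeds; "joint_torque": joint torques, N m; "tcp_pos": TCP position; "eef_rot": TCP orientation; "contact_force": force on the tool from outside, world axes, zero at the start; "moment": the same for the moment, N m; "gripper_width": finger opening in m; "gripper_force": force on a finger pad.
Only numpy, scipy, OpenCV 4.12 (cv2) and the standard library are available. Lean on these libraries where they do the work, as an engineer would, in place of code of your own. Each camera call takes 0.05 s, during which the arm holds its last target. There are 200 camera calls.

### The job

With a fingertip, push the swing arm of the dispensing stand gently round until its spout is over the middle of the beaker, then press the pump head on top of the column all the way down and let it come back up. Do not pump while the spout is anywhere else, and do not grip the arm. Leave the beaker, the cup and the vials standing where they are.

Things in the scene. Friction and masses are not known exactly. Their poses are not given: they have to be found in the camera images.
- stand: Dispensing stand, fixed to the bench: grey base plate 145 x 240 x 8 mm with an aluminium column (28 mm diameter) near its rear edge. Origin at bench level on the column axis; x to the rear, y left, z up; plate from x = -105 to +40, y = +/-120 mm. Four vessels stand loose on the plate, 85 mm from the axis, at about +/-38 and +/-76 degrees from -x; which stands where varies.
- column_axis (a point): Point on the column's vertical axis, the turning axis of the swing arm, at the mid height of the arm's bar (110 mm above the bench).
- swing_arm (a joint): Angle of the swing arm about the vertical column axis, rad, -1.75 to 1.75. At 0 the arm points along the stand's -x (to the front); positive is counterclockwise seen from above (towards the stand's -y). It starts within 0.2 of 0. It turns stiffly (friction 0.10 N m, about 1.5 N at mid bar) and stays where it is left.
- bar_mid (a point): Middle of the swing arm's white bar, on its centre line, 65 mm from the column axis and 110 mm above the bench: a good place to push sideways. The bar is straight, 12 mm wide and 24 mm tall (98 to 122 mm above the bench), and runs out from a hub 38 mm in diameter on the column to 97 mm from the axis.
- spout_tip (a point): Lower end of the steel spout (9 mm diameter) that hangs under the bar's outer end, 85 mm from the column axis; the tip is 88 mm above the bench, 10 mm over the beaker's rim.
- pump_head (a joint): Travel of the pump head, m: 0 up, 0.012 fully down. A spring returns it; it needs 1.5 N to start and 6 N at the bottom, and it has a hard stop there.
- pump_top (a point): Centre of the top of the pump head, a black round button 36 mm in diameter on the column axis, 157 mm above the bench when up. It does not turn with the arm.
- beaker: Clear open beaker with a pouring lip, 61 x 55 mm and 70 mm tall, the widest and tallest of the four vessels. Origin at the centre of its underside, close under the middle of its mouth.
- cup: Clear open sample cup, 29 mm diameter, 32 mm tall. Origin at the centre of its underside.
- vial_round: White screw-cap vial, 27 mm diameter, 48 mm tall. Origin at the centre of its underside.
- vial_tall: Screw-cap vial, 28 mm diameter, 52 mm tall. Origin at the centre of its underside.
Things that resemble listed ones, but are neither listed nor needed, are in the scene too. Leave any blue or orange look-alike of the vial_tall alone.

How it is judged:
By the outcome, as a careful person would: the job done as asked, in the order asked, and still so for the second after the job is handed in, with the robot touching nothing.
It also fails if it takes over 48 s, if anything falls off the work surface, if the arm or the gripper's body presses on something with over 40 N, if the wrist force passes 120 N, or if a joint passes its speed limit or range.

## Working session

There is one attempt and no reset: what is moved stays moved. The work goes in short steps, Python scripts to look and compute and a tool call to move; the robot and the scene stay as the last step left them, time stands still between calls to the robot, and variables do not carry over. Pictures are saved under pics/ and viewed, at most 10 in all, crops included, and the job is handed in when it is done.

Besides the shell and the picture viewer there is one more tool, called after ">>>" in YAML: its name, and indented under it one key for each argument. play_rows: Moves the arm, as the interface text tells. Shift numbers are shares of 0.15 m and turn numbers shares of 0.08 rad, none past 1 either way. Its arguments: {"type":"object","properties":{"rows":{"type":"array"},"squeeze":{"type":"number"}},"required":["rows"]}

```bash
mkdir -p pics
cat > h.py <<'E'
import numpy as np, cv2, pickle
from plant import r
from scipy.spatial.transform import Rotation as Rot
def cap(n,f):
    c=r.capture(n); cv2.imwrite(f'pics/{f}.png',c['image']); pickle.dump(c,open(f'pics/{f}.pkl','wb')); return c
def ray(c,u,v,z):
    R=np.array(c['R']);t=np.array(c['t']); o=-R.T@t
    d=R.T@np.array([(u-c['cx'])/c['fx'],(v-c['cy'])/c['fy'],1]); return o+d*(z-o[2])/d[2]
def proj(c,X):
    p=np.array(c['R'])@np.array(X)+np.array(c['t']); return c['cx']+c['fx']*p[0]/p[2],c['cy']+c['fy']*p[1]/p[2]
E
python3 - <<'E'
from h import *
s=r.get_state(); print(s)
for n in('top','side'):
    c=cap(n,n+'0'); R=np.array(c['R']); print(n,c['fx'],-R.T@c['t'],R)
E
```

```text
{'time_s': 0.0, 'joints': array([-4.70911327e+01,  2.05899172e+01,  6.32811201e-01, -2.01231189e-02,
       -7.01354993e+01, -1.65081027e+01]), 'qd': array([ 0.03967035,  0.00112105, -0.00238358, -0.06995678,  0.04690715,
       -0.00281246]), 'joint_torque': array([-4.33679752e-04, -5.82718134e+01,  2.93046999e+01,  6.99684441e+00,
        6.78255004e-03, -1.45636864e-04]), 'tcp_pos': array([ 0.29990199, -0.60416261,  0.2256325 ]), 'eef_rot': array([ 1.79905836e+02, -8.17918251e-03, -1.53606082e+02]), 'contact_force': array([-0.37336854,  0.59769216, -0.50123451]), 'moment': array([ 0.00556315, -0.02112909, -0.01759433]), 'gripper_force': 0.0, 'gripper_width': 0.08749034458702415}
top 378.7652193608442 [0.37986822 0.19368051 0.97619883] [[ 0.0290803  -0.9995765   0.00107169]
 [-0.99100218 -0.02897095 -0.13067271]
 [ 0.13064842  0.00273796 -0.99142498]]
side 394.3523096914563 [ 1.04747886 -0.34418293  0.4847909 ] [[ 0.70608912  0.70793236  0.01642983]
 [ 0.31094813 -0.28912623 -0.9053824 ]
 [-0.6361992   0.64438948 -0.42427913]]
```

View pics/top0.png

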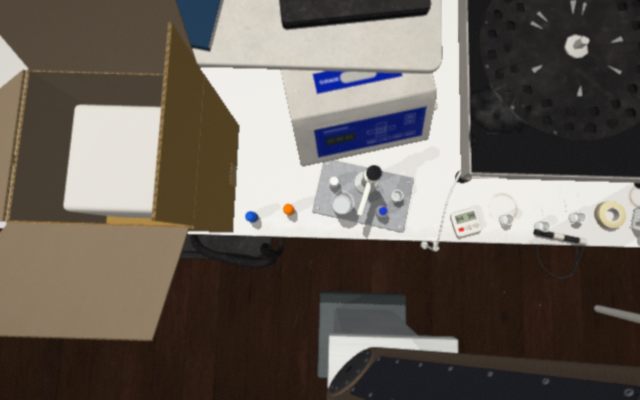

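View pics/side0.png

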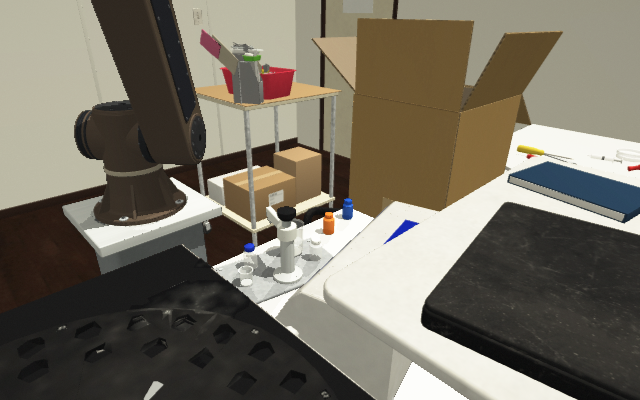

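The top view shows the pump head at (374,173), the bar running down to about (362,213), the beaker at (343,204), the white vial at (334,183), the blue-capped vial at (382,211) and the cup at (397,197). The side view confirms this. Next I'll compute positions and enlarge the top crop.

Run:
```python
from h import *
c=pickle.load(open('pics/top0.pkl','rb')); im=c['image']
cv2.imwrite('pics/crop0.png',cv2.resize(im[150:240,300:425],None,fx=6,fy=6,interpolation=cv2.INTER_CUBIC))
g=im.max(2).astype(int)
m=np.zeros(g.shape,np.uint8); m[160:186,362:386]=(g[160:186,362:386]<50); 
n,l,st,ce=cv2.connectedComponentsWithStats(m); k=1+st[1:,4].argmax(); print('pump px',ce[k],st[k])
P=ray(c,*ce[k],.157); print('pump',P)
print('bar end', ray(c,362,213,.122),'beaker rim',ray(c,343,204,.070), 'base corners',[ray(c,*q,.008)[:2].round(3) for q in((327,162),(414,177),(405,232),(313,214))])
print(c['fx']*.001/.85)
```

```text
pump px [373.83823529 172.47794118] [368 166  13  14 136]
pump [0.53294188 0.07525032 0.157     ]
bar end [0.44579309 0.09599072 0.122     ] beaker rim [0.47012285 0.1359848  0.07      ] base corners [array([0.585, 0.176]), array([ 0.552, -0.05 ]), array([ 0.409, -0.027]), array([0.448, 0.208])]
0.44560614042452257
```

View pics/crop0.png

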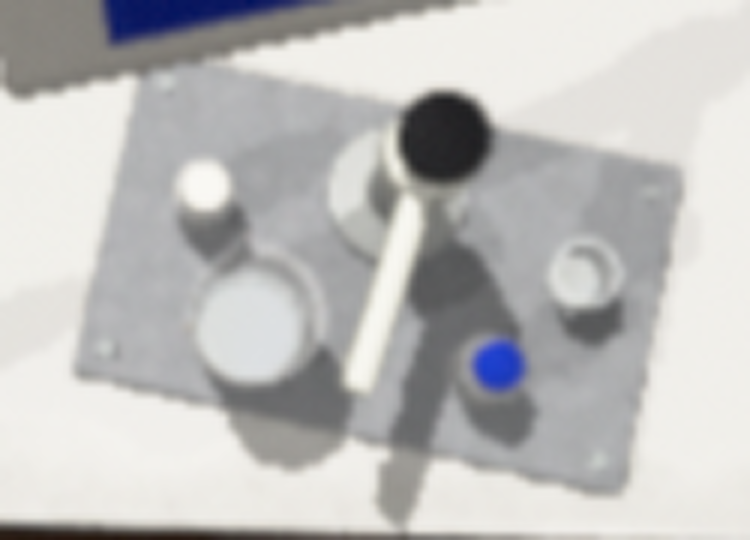

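The pump axis is at about (0.533, 0.075). The bar bearing is about 13° and the beaker bearing about 46° (from −x towards +y), so I'll push the bar from its −y side. First I'll shut the fingers and travel over.

>>> play_rows:
  rows:
    - {"slide":[-0.2,0.27,0],"delta_rot":[0,0,-0.95],"fingers":-1}
    - {"slide":[-0.22,0.255,0],"delta_rot":[0,0,-0.95],"fingers":-1}
    - {"slide":[-0.24,0.235,0],"delta_rot":[0,0,-0.95],"fingers":-1}
    - {"slide":[-0.26,0.215,0],"delta_rot":[0,0,-0.95],"fingers":-1}
    - {"slide":[-0.27,0.2,0],"delta_rot":[0,0,0],"fingers":-1}
    - {"slide":[-0.27,0.2,0],"delta_rot":[0,0,0],"fingers":-1}
    - {"slide":[-0.27,0.2,0],"delta_rot":[0,0,0],"fingers":-1}
    - {"slide":[-0.27,0.2,0],"delta_rot":[0,0,0],"fingers":-1}
  squeeze: 5

```text
time_s: 1.1
tcp_pos: [0.3702, -0.2057, 0.2265]
eef_rot: [-180.0, 0.0, -136.2]
contact_force: [-0.2, 1.1, 0.3]
gripper_width: 0.0131
gripper_force: 0.0
```

>>> play_rows:
  rows:
    - {"slide":[-0.3,0.15,0],"delta_rot":[0,0,0],"fingers":-1}
    - {"slide":[-0.3,0.15,0],"delta_rot":[0,0,0],"fingers":-1}
    - {"slide":[-0.3,0.15,0],"delta_rot":[0,0,0],"fingers":-1}
    - {"slide":[-0.3,0.15,0],"delta_rot":[0,0,0],"fingers":-1}
    - {"slide":[-0.3,0.15,0],"delta_rot":[0,0,0],"fingers":-1}
    - {"slide":[0,0,0],"delta_rot":[0,0,0],"fingers":-1}
    - {"slide":[0,0,0],"delta_rot":[0,0,0],"fingers":-1}

```text
time_s: 1.98
tcp_pos: [0.4544, 0.0297, 0.2262]
eef_rot: [180.0, -0.1, -136.1]
contact_force: [0.2, -1.0, -0.0]
gripper_width: 0.0006
gripper_force: 0.0
```

```bash
cat >> h.py <<'E'
def wcap(f):
    s=r.get_state(); c=r.capture('wrist'); T=np.array(c['T_tool_cam'])
    W=np.eye(4); W[:3,:3]=Rot.from_euler('xyz',s['eef_rot'],degrees=True).as_matrix(); W[:3,3]=s['tcp_pos']
    M=W@T; c['R']=M[:3,:3].T; c['t']=-c['R']@M[:3,3]
    cv2.imwrite(f'pics/{f}.png',c['image']); pickle.dump(c,open(f'pics/{f}.pkl','wb')); return c
E
python3 - <<'E'
from h import *
c=wcap('w1'); print(c['T_tool_cam'],r.get_state()['tcp_pos'])
print(proj(c,[.533,.075,.157]),proj(c,[.474,.136,.07]))
E
```

```text
[[ 2.56574731e-04 -9.63769041e-01 -2.66738015e-01  7.16044937e-02]
 [ 9.99999959e-01  2.13147241e-04  1.91761222e-04  1.15735456e-03]
 [-1.27959057e-04 -2.66738054e-01  9.63769057e-01 -1.58864290e-01]
 [ 0.00000000e+00  0.00000000e+00  0.00000000e+00  1.00000000e+00]] [0.45435161 0.02926372 0.22631028]
(np.float64(293.286307922015), np.float64(308.88716164664277)) (np.float64(375.36598057306435), np.float64(261.5702195409315))
```

View pics/w1.png

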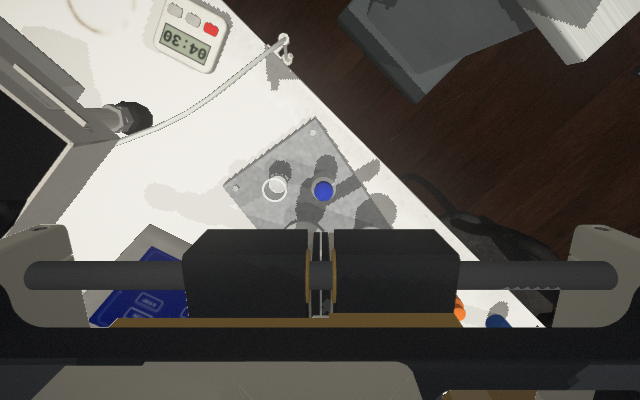

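The wrist view shows the cup at (275,188) and the blue-capped vial at (323,190), with the bar and beaker hidden behind the gripper. I'll rise and shift so that they come into view.

>>> play_rows:
  rows:
    - {"slide":[0,0,-0.25],"delta_rot":[0,0,0],"fingers":-1}
    - {"slide":[-0.2,0.06,-0.25],"delta_rot":[0,0,0],"fingers":-1}
    - {"slide":[-0.2,0.06,0],"delta_rot":[0,0,0],"fingers":-1}
    - {"slide":[-0.1,0.05,0],"delta_rot":[0,0,0],"fingers":-1}
    - {"slide":[0,0,0],"delta_rot":[0,0,0],"fingers":-1}
    - {"slide":[0,0,0],"delta_rot":[0,0,0],"fingers":-1}

```text
time_s: 2.78
tcp_pos: [0.4906, 0.0994, 0.3008]
eef_rot: [180.0, -0.1, -136.2]
contact_force: [0.2, 0.3, 0.3]
gripper_width: 0.0007
gripper_force: 0.0
```

Run:
```python
from h import *
c=wcap('w2'); print(c['fx'],r.get_state()['tcp_pos'])
print(proj(c,[.533,.075,.157]),proj(c,[.474,.136,.07]))
cv2.imwrite('pics/w2c.png',cv2.resize(c['image'][50:250,220:480],None,fx=3,fy=3,interpolation=cv2.INTER_CUBIC))
```

```text
308.13417311633606 [0.49072139 0.09933582 0.3010688 ]
(np.float64(273.18200153427875), np.float64(201.1155402502896)) (np.float64(348.7433338207779), np.float64(182.668998116484))
```

View pics/w2c.png

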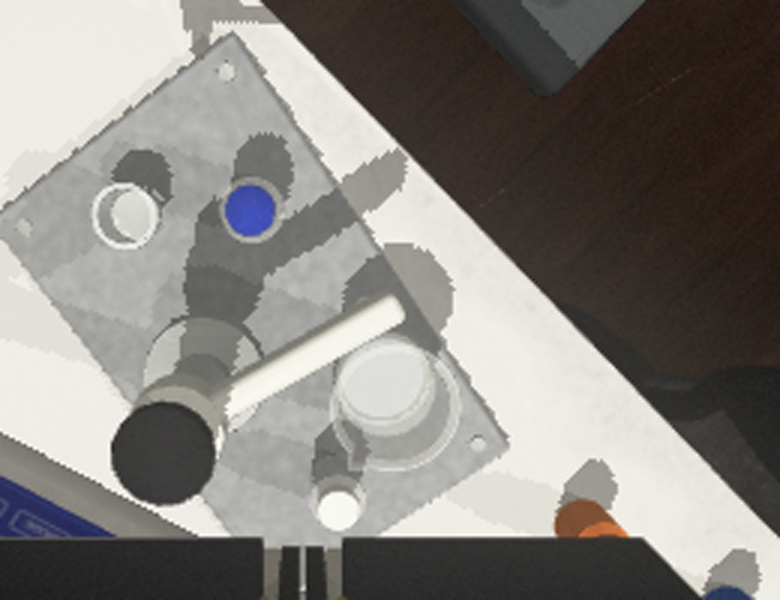

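The crop shows the pump top centred at (164,453), the bar from (228,392) to its end at (392,310), the beaker rim ring centred at about (397,405) and the beaker's bottom disc at (386,381).

Run:
```python
from h import *
c=pickle.load(open('pics/w2.pkl','rb'))
f=lambda u,v,z: ray(c,220+u/3,50+v/3,z)[:2]
A=f(164,453,.157);B=f(397,405,.078);B2=f(386,381,.012);e=f(390,307,.122);b=f(232,387,.122)
be=lambda d:np.degrees(np.arctan2(d[1],-d[0]))
print('axis',A,'rim',B,be(B-A),np.linalg.norm(B-A),'bot',B2,be(B2-A),np.linalg.norm(B2-A))
print('end',e,np.linalg.norm(e-A),be(e-A),'bar dir',be(e-b), b)
print('rim width',np.linalg.norm(f(333,405,.078)-f(461,405,.078)))
```

```text
axis [0.53185941 0.0760118 ] rim [0.47224483 0.13968312] 46.88464289015439 0.08722347435667688 bot [0.47334459 0.14252013] 48.65829392999195 0.0885852257399239
end [0.44447413 0.10160786] 0.0910568266652303 16.32585552828557 bar dir 19.134486615036078 [0.50604478 0.0802456 ]
rim width 0.05413265389478274
```

The axis is at about (0.532, 0.076), the bar bearing is about 17° and the target is about 47°. I'll go down beside the bar on its −y side, at z of about 0.106.

>>> play_rows:
  rows:
    - {"slide":[0.16,-0.04,0],"delta_rot":[0,0,0],"fingers":-1}
    - {"slide":[0.16,-0.035,0],"delta_rot":[0,0,0],"fingers":-1}
    - {"slide":[0,0,0.35],"delta_rot":[0,0,0],"fingers":-1}
    - {"slide":[0,0,0.35],"delta_rot":[0,0,0],"fingers":-1}
    - {"slide":[0,0,0.35],"delta_rot":[0,0,0],"fingers":-1}
    - {"slide":[0,0,0.25],"delta_rot":[0,0,0],"fingers":-1}
    - {"slide":[0,0,0],"delta_rot":[0,0,0],"fingers":-1}
    - {"slide":[0,0,0],"delta_rot":[0,0,0],"fingers":-1}

```text
time_s: 3.82
tcp_pos: [0.4652, 0.0585, 0.1083]
eef_rot: [-179.9, 0.1, -136.2]
contact_force: [-0.1, -0.4, 0.3]
gripper_width: 0.0006
gripper_force: 0.0
```

>>> play_rows:
  rows:
    - {"slide":[-0.02,0.014,0],"delta_rot":[0,0,0],"fingers":-1}
    - {"slide":[-0.02,0.014,0],"delta_rot":[0,0,0],"fingers":-1}
    - {"slide":[-0.02,0.014,0],"delta_rot":[0,0,0],"fingers":-1}
    - {"slide":[-0.02,0.014,0],"delta_rot":[0,0,0],"fingers":-1}
    - {"slide":[-0.02,0.014,0],"delta_rot":[0,0,0],"fingers":-1}
    - {"slide":[-0.02,0.014,0],"delta_rot":[0,0,0],"fingers":-1}
    - {"slide":[-0.02,0.014,0],"delta_rot":[0,0,0],"fingers":-1}
    - {"slide":[-0.02,0.014,0],"delta_rot":[0,0,0],"fingers":-1}

```text
time_s: 4.82
tcp_pos: [0.47, 0.0876, 0.1064]
eef_rot: [180.0, -0.0, -136.2]
contact_force: [0.1, -1.5, -0.7]
gripper_width: 0.0002
gripper_force: 0.7
```

>>> play_rows:
  rows:
    - {"slide":[-0.016,0.011,0],"delta_rot":[0,0,0],"fingers":-1}
    - {"slide":[-0.016,0.011,0],"delta_rot":[0,0,0],"fingers":-1}
    - {"slide":[-0.016,0.011,0],"delta_rot":[0,0,0],"fingers":-1}
    - {"slide":[-0.016,0.011,0],"delta_rot":[0,0,0],"fingers":-1}
    - {"slide":[-0.016,0.011,0],"delta_rot":[0,0,0],"fingers":-1}
    - {"slide":[0,0,0],"delta_rot":[0,0,0],"fingers":-1}

```text
time_s: 5.58
tcp_pos: [0.4732, 0.102, 0.1066]
eef_rot: [180.0, 0.0, -136.2]
contact_force: [-1.3, -0.7, -0.1]
gripper_width: 0.0007
gripper_force: 0.1
```

Run:
```python
from h import *
c=cap('side','s2')
p=proj(c,[.47,.1,.11]); print(p, r.get_state()['tcp_pos'])
x,y=int(p[0]),int(p[1]); cv2.imwrite('pics/s2c.png',cv2.resize(c['image'][y-50:y+60,x-70:x+70],None,fx=5,fy=5,interpolation=cv2.INTER_CUBIC))
```

```text
(np.float64(275.3322814789289), np.float64(215.8081829836339)) [0.47316397 0.10201309 0.10656667]
```

View pics/s2c.png

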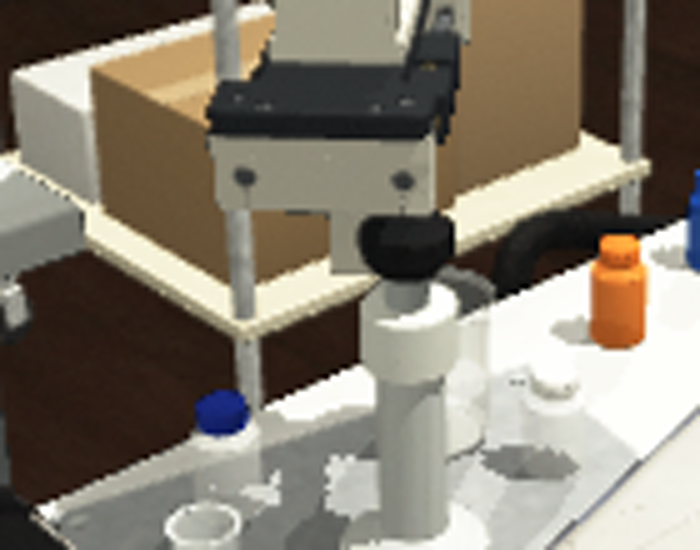

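The bar is hidden behind the column in this side view. The fingers and gripper body clear the pump head. I'll push a little more, then rise and look.

>>> play_rows:
  rows:
    - {"slide":[-0.013,0,0],"delta_rot":[0,0,0],"fingers":-1}
    - {"slide":[-0.013,0,0],"delta_rot":[0,0,0],"fingers":-1}
    - {"slide":[-0.013,0,0],"delta_rot":[0,0,0],"fingers":-1}
    - {"slide":[0,0,0],"delta_rot":[0,0,0],"fingers":-1}

```text
time_s: 6.12
tcp_pos: [0.4775, 0.1059, 0.1065]
eef_rot: [-180.0, 0.0, -136.2]
contact_force: [-1.9, -0.3, -1.4]
gripper_width: 0.0004
gripper_force: 0.4
```

>>> play_rows:
  rows:
    - {"slide":[0.1,0,0],"delta_rot":[0,0,0],"fingers":-1}
    - {"slide":[0,0,-0.35],"delta_rot":[0,0,0],"fingers":-1}
    - {"slide":[0,0,-0.35],"delta_rot":[0,0,0],"fingers":-1}
    - {"slide":[0,0,-0.35],"delta_rot":[0,0,0],"fingers":-1}
    - {"slide":[-0.2,0,-0.25],"delta_rot":[0,0,0],"fingers":-1}
    - {"slide":[-0.1,0,0],"delta_rot":[0,0,0],"fingers":-1}
    - {"slide":[0,0,0],"delta_rot":[0,0,0],"fingers":-1}
    - {"slide":[0,0,0],"delta_rot":[0,0,0],"fingers":-1}

```text
time_s: 7.12
tcp_pos: [0.4979, 0.1258, 0.3003]
eef_rot: [180.0, -0.1, -136.2]
contact_force: [0.6, -0.2, 0.3]
gripper_width: 0.0003
gripper_force: 0.0
```

Run:
```python
from h import *
c=wcap('w3'); print(r.get_state()['tcp_pos'])
cv2.imwrite('pics/w3c.png',cv2.resize(c['image'][80:260,220:420],None,fx=3,fy=3,interpolation=cv2.INTER_CUBIC))
```

```text
[0.49806425 0.12584395 0.30057701]
```

View pics/w3c.png

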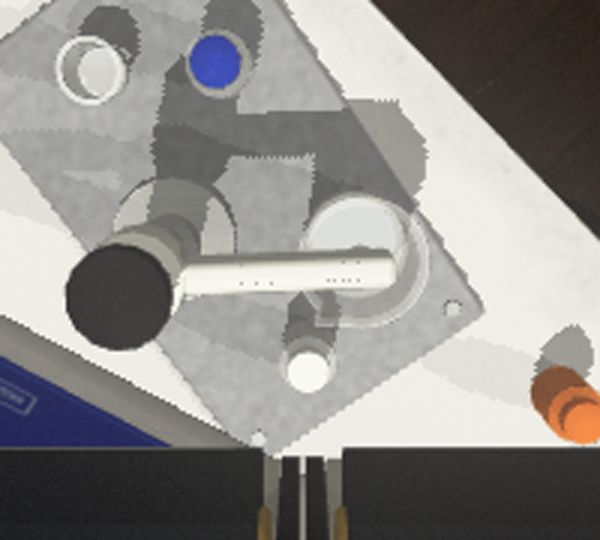

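The crop shows the bar over the beaker: its top runs from (190,274) to (390,266), the rim ring is centred at about (366,262), and the pump is at (120,297).

Run:
```python
from h import *
c=pickle.load(open('pics/w3.pkl','rb'))
f=lambda u,v,z: ray(c,220+u/3,80+v/3,z)[:2]
A=f(120,297,.157);B=f(366,262,.078);B2=f(354,245,.012)
be=lambda d:np.degrees(np.arctan2(d[1],-d[0]))
im=c['image'];hsv=cv2.cvtColor(im,cv2.COLOR_BGR2HSV)
# bar top mask: bright warm white
sub=im[155:185,282:352].astype(int); m=(sub.min(2)>195).astype(np.uint8)
n,l,st,ce=cv2.connectedComponentsWithStats(m);k=1+st[1:,4].argmax();print(st[k],ce[k])
ys,xs=np.where(l==k); 
cols=[(x,ys[xs==x].mean(),(xs==x).sum()) for x in range(70) if (xs==x).sum()>4]
p=np.polyfit([q[0] for q in cols],[q[1] for q in cols],1);x0,x1=cols[0][0],cols[-1][0];print(x0,x1,p,cols[::8])
b=ray(c,282+x0,155+np.polyval(p,x0),.122)[:2];e=ray(c,282+x1,155+np.polyval(p,x1),.122)[:2]
print('A',A,'B',B,be(B-A),np.linalg.norm(B-A),'B2',B2,be(B2-A))
print('b',b,'e',e,'dir',be(e-b),be(e-A),np.linalg.norm(e-A))
u=(e-A)/np.linalg.norm(e-A);S=A+.085*u;print('spout',S,'err',B-S)
```

```text
[  0  12  70  12 597] [34.11557789 16.95812395]
0 69 [-0.03696465 18.21405576] [(0, np.float64(18.0), np.int64(9)), (8, np.float64(18.0), np.int64(9)), (16, np.float64(17.5), np.int64(8)), (24, np.float64(17.5), np.int64(8)), (32, np.float64(17.0), np.int64(9)), (40, np.float64(17.0), np.int64(9)), (48, np.float64(16.5), np.int64(8)), (56, np.float64(16.0), np.int64(9)), (64, np.float64(16.0), np.int64(9))]
A [0.53198232 0.07664106] B [0.47245268 0.14059237] 47.05080062295285 0.08737017715560796 B2 [0.47520842 0.1414784 ] 48.79344417798549
b [0.52011799 0.08989706] e [0.4651091  0.14309618] dir 44.04181791109198 44.82032773677091 0.09427783821093129
spout [0.47169006 0.13655636] err [0.00076262 0.00403601]
```

The bar is at about 44.5° and the beaker at about 47.3°, so it needs about 3.5 mm more push at the finger. I'll go back down and nudge it.

>>> play_rows:
  rows:
    - {"slide":[0.27,0,0],"delta_rot":[0,0,0],"fingers":-1}
    - {"slide":[0,0,0],"delta_rot":[0,0,0],"fingers":-1}
    - {"slide":[0,0,0.35],"delta_rot":[0,0,0],"fingers":-1}
    - {"slide":[0,0,0.35],"delta_rot":[0,0,0],"fingers":-1}
    - {"slide":[0,0,0.35],"delta_rot":[0,0,0],"fingers":-1}
    - {"slide":[0,0,0.24],"delta_rot":[0,0,0],"fingers":-1}
    - {"slide":[0,0,0],"delta_rot":[0,0,0],"fingers":-1}
    - {"slide":[0,0,0],"delta_rot":[0,0,0],"fingers":-1}

```text
time_s: 8.18
tcp_pos: [0.4706, 0.0989, 0.1093]
eef_rot: [-180.0, 0.1, -136.2]
contact_force: [0.5, 0.6, 1.1]
gripper_width: 0.0001
gripper_force: 0.0
```

>>> play_rows:
  rows:
    - {"slide":[-0.025,0,0],"delta_rot":[0,0,0],"fingers":-1}
    - {"slide":[-0.025,0,0],"delta_rot":[0,0,0],"fingers":-1}
    - {"slide":[-0.018,0,0],"delta_rot":[0,0,0],"fingers":-1}
    - {"slide":[-0.016,0,0],"delta_rot":[0,0,0],"fingers":-1}
    - {"slide":[-0.016,0,0],"delta_rot":[0,0,0],"fingers":-1}
    - {"slide":[0,0,0],"delta_rot":[0,0,0],"fingers":-1}
    - {"slide":[0,0,0],"delta_rot":[0,0,0],"fingers":-1}

```text
time_s: 9.05
tcp_pos: [0.4804, 0.1088, 0.1079]
eef_rot: [180.0, -0.0, -136.2]
contact_force: [-1.1, 0.2, 0.2]
gripper_width: 0.0007
gripper_force: 0.7
```

>>> play_rows:
  rows:
    - {"slide":[0.1,0,0],"delta_rot":[0,0,0],"fingers":-1}
    - {"slide":[0,0,-0.35],"delta_rot":[0,0,0],"fingers":-1}
    - {"slide":[0,0,-0.35],"delta_rot":[0,0,0],"fingers":-1}
    - {"slide":[0,0,-0.35],"delta_rot":[0,0,0],"fingers":-1}
    - {"slide":[-0.2,0,-0.25],"delta_rot":[0,0,0],"fingers":-1}
    - {"slide":[-0.06,0,0],"delta_rot":[0,0,0],"fingers":-1}
    - {"slide":[0,0,0],"delta_rot":[0,0,0],"fingers":-1}
    - {"slide":[0,0,0],"delta_rot":[0,0,0],"fingers":-1}

```text
time_s: 10.05
tcp_pos: [0.4968, 0.1248, 0.3018]
eef_rot: [180.0, -0.1, -136.2]
contact_force: [-0.0, 0.4, -0.5]
gripper_width: 0.0003
gripper_force: 0.0
```

Run:
```python
from h import *
c=wcap('w4'); print(r.get_state()['tcp_pos'])
cv2.imwrite('pics/w4c.png',cv2.resize(c['image'][100:240,240:380],None,fx=4,fy=4,interpolation=cv2.INTER_CUBIC))
print(proj(c,[.532,.0765,.157]))
```

```text
[0.49696761 0.12479744 0.30201554]
(np.float64(260.2126754284452), np.float64(180.12609981339105))
```

View pics/w4c.png

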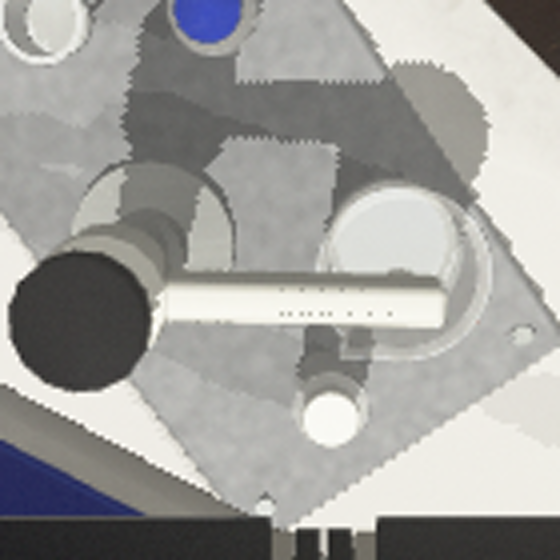

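The bar top runs from (168,300) to its end at (442,309), the rim ring is centred at about (405,270), and the pump is at (80,320).

Run:
```python
from h import *
c=pickle.load(open('pics/w4.pkl','rb'))
f=lambda u,v,z: ray(c,240+u/4,100+v/4,z)[:2]
A=f(80,320,.157);B=f(405,270,.078);B2=f(396,240,.012);b=f(168,300,.122);e=f(442,309,.122)
be=lambda d:np.degrees(np.arctan2(d[1],-d[0]))
print(A,B,be(B-A),np.linalg.norm(B-A),be(B2-A),'bar',be(e-b),be(e-A),np.linalg.norm(e-A))
u=(e-b)/np.linalg.norm(e-b)
for ang in(be(e-b),be(e-A)):
    S=A+.085*np.array([-np.cos(np.radians(ang)),np.sin(np.radians(ang))]); print(S,B-S,c['cx'],[ (x-o)*4 for x,o in zip(proj(c,[*S,.078]),(240,100))])
```

```text
[0.53205013 0.07626119] [0.47222653 0.13925147] 46.47700603554856 0.08687138377810827 46.422971056785855 bar 48.092365197687755 48.690585922945516 0.09446722812088922
[0.47527593 0.13952011] [-0.0030494  -0.00026864] 320.40986839207847 [np.float64(398.7501363455283), np.float64(277.5445326151055)]
[0.4759395  0.14010943] [-0.00371297 -0.00085796] 320.40986839207847 [np.float64(398.59387641485455), np.float64(280.3421244181827)]
```

The bar is at about 48.3° and the beaker at about 46.7°, so the spout is within about 3 mm of the beaker's middle, which is good enough. Next I'll turn the tool so the gripper body lies parallel to the cleaner behind, for clearance, before pressing.

>>> play_rows:
  rows:
    - {"slide":[0,0,0],"delta_rot":[0,0,1],"fingers":-1}
    - {"slide":[0,0,0],"delta_rot":[0,0,1],"fingers":-1}
    - {"slide":[0,0,0],"delta_rot":[0,0,1],"fingers":-1}
    - {"slide":[0,0,0],"delta_rot":[0,0,1],"fingers":-1}
    - {"slide":[0,0,0],"delta_rot":[0,0,1],"fingers":-1}
    - {"slide":[0,0,0],"delta_rot":[0,0,1],"fingers":-1}
    - {"slide":[0,0,0],"delta_rot":[0,0,1],"fingers":-1}
    - {"slide":[0,0,0],"delta_rot":[0,0,1],"fingers":-1}

```text
time_s: 11.1
tcp_pos: [0.4973, 0.1249, 0.3024]
eef_rot: [-180.0, -0.1, -173.0]
contact_force: [-0.6, 0.8, 0.9]
gripper_width: 0.0004
gripper_force: 0.0
```

>>> play_rows:
  rows:
    - {"slide":[0,0,0],"delta_rot":[0,0,1],"fingers":-1}
    - {"slide":[0,0,0],"delta_rot":[0,0,1],"fingers":-1}
    - {"slide":[0,0,0],"delta_rot":[0,0,1],"fingers":-1}
    - {"slide":[0,0,0],"delta_rot":[0,0,0.4],"fingers":-1}
    - {"slide":[0,0,0],"delta_rot":[0,0,0],"fingers":-1}

```text
time_s: 11.72
tcp_pos: [0.4976, 0.1252, 0.3028]
eef_rot: [-180.0, -0.0, 171.6]
contact_force: [-0.1, 0.3, 0.4]
gripper_width: 0.0007
gripper_force: 0.0
```

>>> play_rows:
  rows:
    - {"slide":[-0.137,-0.145,0],"delta_rot":[0,0,0],"fingers":-1}
    - {"slide":[-0.137,-0.145,0],"delta_rot":[0,0,0],"fingers":-1}
    - {"slide":[0,0,0.3],"delta_rot":[0,0,0],"fingers":-1}
    - {"slide":[0,0,0.3],"delta_rot":[0,0,0],"fingers":-1}
    - {"slide":[0,0,0.25],"delta_rot":[0,0,0],"fingers":-1}
    - {"slide":[0,0,0],"delta_rot":[0,0,0],"fingers":-1}
    - {"slide":[0,0,0],"delta_rot":[0,0,0],"fingers":-1}

```text
time_s: 12.6
tcp_pos: [0.5331, 0.0766, 0.1771]
eef_rot: [180.0, 0.1, 171.6]
contact_force: [0.2, 0.3, 0.7]
gripper_width: 0.0005
gripper_force: 0.0
```

Centred above the button. I'll press slowly: 20 mm to contact, then about 12 mm of travel.

>>> play_rows:
  rows:
    - {"slide":[0,0,0.06],"delta_rot":[0,0,0],"fingers":-1}
    - {"slide":[0,0,0.05],"delta_rot":[0,0,0],"fingers":-1}
    - {"slide":[0,0,0.03],"delta_rot":[0,0,0],"fingers":-1}
    - {"slide":[0,0,0.02],"delta_rot":[0,0,0],"fingers":-1}
    - {"slide":[0,0,0.02],"delta_rot":[0,0,0],"fingers":-1}
    - {"slide":[0,0,0],"delta_rot":[0,0,0],"fingers":-1}
    - {"slide":[0,0,0],"delta_rot":[0,0,0],"fingers":-1}

```text
time_s: 13.48
tcp_pos: [0.5322, 0.0765, 0.1488]
eef_rot: [180.0, 0.0, 171.6]
contact_force: [-1.0, 0.2, 4.1]
gripper_width: 0.0007
gripper_force: 2.1
```

>>> play_rows:
  rows:
    - {"slide":[0,0,0.015],"delta_rot":[0,0,0],"fingers":-1}
    - {"slide":[0,0,0.01],"delta_rot":[0,0,0],"fingers":-1}
    - {"slide":[0,0,0.005],"delta_rot":[0,0,0],"fingers":-1}
    - {"slide":[0,0,0],"delta_rot":[0,0,0],"fingers":-1}

```text
time_s: 13.98
tcp_pos: [0.5324, 0.0765, 0.1447]
eef_rot: [180.0, 0.0, 171.6]
contact_force: [-4.6, 0.3, 8.9]
gripper_width: 0.0005
gripper_force: 4.8
```

>>> play_rows:
  rows:
    - {"slide":[0,0,0.008],"delta_rot":[0,0,0],"fingers":-1}
    - {"slide":[0,0,0],"delta_rot":[0,0,0],"fingers":-1}
    - {"slide":[0,0,0],"delta_rot":[0,0,0],"fingers":-1}

```text
time_s: 14.35
tcp_pos: [0.5324, 0.0764, 0.1445]
eef_rot: [180.0, 0.1, 171.6]
contact_force: [-6.2, 0.4, 17.2]
gripper_width: 0.0004
gripper_force: 8.6
```

The force rose from 8.9 to 17.2 N with only 0.2 mm more travel, so the head is on its hard stop. Now I'll release it and rise.

>>> play_rows:
  rows:
    - {"slide":[0,0,-0.04],"delta_rot":[0,0,0],"fingers":-1}
    - {"slide":[0,0,-0.06],"delta_rot":[0,0,0],"fingers":-1}
    - {"slide":[0,0,-0.2],"delta_rot":[0,0,0],"fingers":-1}
    - {"slide":[0,0,-0.35],"delta_rot":[0,0,0],"fingers":-1}
    - {"slide":[0,0,-0.35],"delta_rot":[0,0,0],"fingers":-1}
    - {"slide":[0,0.3,0],"delta_rot":[0,0,0],"fingers":-1}
    - {"slide":[0,0,0],"delta_rot":[0,0,0],"fingers":-1}
    - {"slide":[0,0,0],"delta_rot":[0,0,0],"fingers":-1}

```text
time_s: 15.35
tcp_pos: [0.5383, 0.1208, 0.2922]
eef_rot: [-179.9, -0.1, 171.6]
contact_force: [-0.2, -0.8, -0.6]
gripper_width: 0.0005
gripper_force: 0.0
```

Run:
```python
from h import *
c=wcap('w5'); print(r.get_state()['tcp_pos'])
cv2.imwrite('pics/w5c.png',cv2.resize(c['image'],None,fx=1.25,fy=1.25))
```

```text
[0.53833561 0.12045553 0.29222291]
```

View pics/w5c.png

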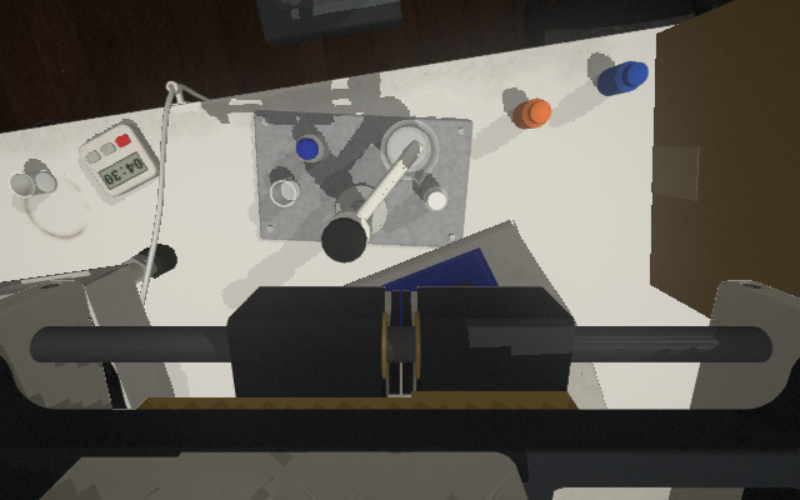

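The bar end at (413,150) is over the beaker mouth centred at about (409,150). All the vessels are standing, the pump head is free, and the robot is clear.

```bash
python3 -c "
from plant import r
print(r.close_job())"
```

```text
the job is handed in; nothing more can be done
None
```

The job is handed in: I pushed the swing arm round until the spout was within about 3 mm of the beaker's middle, pressed the pump once to its hard stop and released it, and the last picture shows all four vessels still standing.

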